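# Hold the heat-sink cover over the finished amplifier module

## Robot

A 6-joint arm with a two-finger parallel gripper is mounted at the origin on the work surface. World frame = base frame: x ahead of the robot, y to its left, z up, the work surface at z = 0. Lengths are in m, angles in degrees, forces in N, time in s.
With the tool pointing down it reaches from about 0.25 to 0.725 m from the base axis. Payload 9.7 kg.
Tool frame: the origin (TCP) lies between the finger pads; the fingertips stand 22 mm ahead of it and the grasp point (between the pads) lies 3 mm ahead of it; z points along the fingers, y is the line along which they close (so a half turn about z gives the same grasp; the last joint's range is limited). The gripper opens to 85 mm and grips with 20 to 120 N. Pads are 22 mm wide; open, the fingers measure 114 mm over their backs; the gripper's body (76 mm by 85 mm) begins 54 mm behind the grasp point. The pads swing forward as they close: fully open they stand 13 mm farther back than shut.
Start: joints at [64.744, 4.979, 10.078, 95.1, 0, 90], TCP at [0.235, 0.497, 0.222] pointing down, gripper open.
Joint ranges: [-179.16, 179.16], [-48.56, 103.87], [-65.8, 70.77], [-126.05, 130.52], [-82.76, 87.17], [-180, 180]. Speed limits (degrees/s): [127.2, 127.2, 147.25, 180, 180, 180].

## Interface

Orientations are given as [roll, pitch, yaw] about the fixed x, y, z axes, in that order (R = Rz(yaw) Ry(pitch) Rx(roll)).
In Python, from workcell import bot, viewer, finder gives the robot as it stands.
- The arm moves only by the tool move_arm, never from a script. Its arguments are lists of equal length, an entry for each row: "offset": the shift along the tool's x, y, z in cm, a list of three; "twist": the turn, a rotation vector about the tool's x, y, z in rad, a list of three; "grip": the opening, from 0 (shut) to 1 (fully open). In form: {"offset": [[x, y, z], ...], "twist": [[ax, ay, az], ...], "grip": [grip, ...]}. A call has 1 to 5 rows; each row shifts and turns the commanded pose from where the row before left it, along the tool's axes as they then stand; what a row does not reach is not made up. A row lasts 1/10 s, in which the tool goes at most 50 mm and 8.59 degrees, less where a joint would pass 70% of its speed; a pose out of reach is approached as far as the arm can. A call is refused whole if a number of a shift passes 5 or a number of a turn 0.15, either way. A call with a gripper value outside its range is refused whole. The fingers move at their own pace and stop on an object; "force" is the grip in N (left out, the last holds). Time passes only in rows, so rows that do not move let the fingers close. It gives the time, the measured TCP pose, the force, the opening and the grip force at its end, in the units of the state.
- bot.get_obs(): the state, without advancing time (a new reading comes with each control period).
- viewer.camera(name): name is "scene" or "top"; returns a dict with "color" (480x640x3 uint8, red, green, blue), "depth" (480x640 float32, m along the optical axis (not along the pixel's ray), 0 where there is no reading), "vfov" (degrees; the focal length in pixels is half the picture's height over the tangent of half this angle, whatever the lens; pixels are square), "cx", "cy" (the principal point, pixels), "position" and "attitude" of the camera in the world. Camera axes: x right, y down, z forward; pixel columns grow to the right and rows downward; lengths in m; the calibration is good to about 2 mm. A picture is of the moment at which its call begins.
- bot.job_done(): hands the job in; it is judged then, once.
Trained networks look in a picture, given as the dict that the camera call returned (one of the last four; its "shot" number tells which), for a name from the list of things; names that differ only in an ending like _2 or _b are one class to them, and where a whole thing is asked for, a point or a joint stands for the part that bears it (a point fixed in the world has none). Each returns a list of dicts, best first, with "p" (0 to 1); they miss things now and then, are a little off and sometimes report something else, mostly with a low value. They report only what shows in the picture. A call takes as long as a camera call. They do not tell look-alikes from the thing itself.
- finder.boxes_of(picture, thing): "position" ([column, row] in pixels, amid what is visible of it).
- finder.pinpoint(picture, thing): "position" ([column, row] in pixels: a listed point, or the origin of a listed thing).
The state is a dict: "time": time; "q": joint angles; "qd": joint speeds; "joint_efforts": joint torques, N m; "ee_pos": TCP position; "tcp_rot": TCP orientation; "wrist_force": force on the tool from outside, world axes, zero at the start; "torque": the same for the moment, N m; "opening": finger opening in m; "grasp_force": force on a finger pad.
Only numpy, scipy, OpenCV 4.12 (cv2) and the standard library are available. Lean on these libraries where they do the work, as an engineer would, in place of code of your own. Each camera call takes 0.05 s, during which the arm holds its last target. There are 200 camera calls.

## Task

Of the two open amplifier boxes on the radio desk, one has its copper-wound ring core fitted and the other has only the bare core holder. Lift the heat-sink cover off the pink foam block and hold it level, about 15 mm above the rim of the box that has the core, with its four corner holes lined up over the threaded holes, so that I can plug in its sensor lead; finish while still holding it there, still and without it touching a box. Leave the boxes, what is in them, and the microphone, screw tray and screwdriver where they are.

Things in the scene. Friction and masses are not known exactly. Their poses are not given: they have to be found in the camera images.
- cover_center (a point): centre of the loose heat-sink cover, half-way up its 34 mm height: 17 mm above the underside of its plate, in the middle of its length and width. The black finned heat sink here is 60 mm long (x) x 30 mm wide (y) x 30 mm high; its flat long sides are the place to grip. It starts flat, fins up, on a fixed pink foam block 90 x 50 x 25 mm, so its underside is 25 mm above the desk
- cover_hole_1 (a point): centre of the cover's corner hole at x = +50, y = +30 mm in the cover's axes, on the plate's underside
- cover_hole_2 (a point): centre of the cover's opposite corner hole at x = -50, y = -30 mm, on the plate's underside
- cover: the cover, 0.15 to 0.25 kg: aluminium plate 120 mm long (x) x 80 mm wide (y) x 4 mm with the heat sink on its middle and an 8 mm hole through each corner at x = +-50 mm, y = +-30 mm; origin at the centre of the plate's underside, z up. A half turn about z makes no difference to the fit
- module_a: module A: loose open die-cast box 120 long (its x) x 80 wide (y) x 45 mm high, walls 4, 0.42 kg, on the desk; origin at the centre of its underside, z up. 5 mm threaded holes in corner bosses level with the rim at x = +-50, y = +-30 mm. A coax socket sticks out 17 mm from each end wall. Nothing inside stands above the rim. Both boxes are alike; only what sits on the seat in the middle differs
- module_b: module B: loose open die-cast box 120 long (its x) x 80 wide (y) x 45 mm high, walls 4, 0.42 kg, on the desk; origin at the centre of its underside, z up. 5 mm threaded holes in corner bosses level with the rim at x = +-50, y = +-30 mm. A coax socket sticks out 17 mm from each end wall. Nothing inside stands above the rim. Both boxes are alike; only what sits on the seat in the middle differs
- module_a_thread_1 (a point): mouth of one threaded hole of module A, at x = +50, y = +30 mm in the module's axes, level with its rim
- module_a_thread_2 (a point): mouth of one threaded hole of module A, at x = -50, y = -30 mm in the module's axes, level with its rim
- module_b_thread_1 (a point): mouth of one threaded hole of module B, at x = +50, y = +30 mm in the module's axes, level with its rim
- module_b_thread_2 (a point): mouth of one threaded hole of module B, at x = -50, y = -30 mm in the module's axes, level with its rim
- core_center (a point): centre of the fitted core: a grey ring 44 mm across wound with bright copper, with a white washer and brass nut, on the round seat in the middle of one of the two modules (either one); 18 mm above the desk
- holder_center (a point): centre of the bare core holder in the other module: only the round black seat with a thin brass stud 6 mm across; 18 mm above the desk
- microphone: loose desk microphone, black base 90 x 75 mm with a tilted head, 180 mm high, origin at the centre of its underside; bystander
- screw_tray: loose blue plastic tray 110 x 75 x 22 mm with the cover screws, origin at the centre of its underside; bystander
- screwdriver: loose screwdriver 190 mm long lying on the desk beyond the boxes; bystander
There are look-alikes about, which are no part of the job. Leave any blue, purple or turquoise look-alike of the part that bears core_center alone.

How it is judged (in metres and radians):
At the end, for the whole second after the job is handed in: The fingers alone hold the cover over the module with the core: still, level within 3.4 degrees, underside 8 to 22 mm above the rim, holes within 4 mm of the threaded holes (horizontally, at two opposite corners, either way round), touching neither box (((horizontal distance between core_center and module_a below 0.03 m and ((horizontal distance between cover_hole_1 and module_a_thread_1 below 0.004 m and horizontal distance between cover_hole_2 and module_a_thread_2 below 0.004 m) or (horizontal distance between cover_hole_1 and module_a_thread_2 below 0.004 m and horizontal distance between cover_hole_2 and module_a_thread_1 below 0.004 m)) and z of cover_center in the frame of module_a between 0.07 and 0.084 m) or (horizontal distance between core_center and module_b below 0.03 m and ((horizontal distance between cover_hole_1 and module_b_thread_1 below 0.004 m and horizontal distance between cover_hole_2 and module_b_thread_2 below 0.004 m) or (horizontal distance between cover_hole_1 and module_b_thread_2 below 0.004 m and horizontal distance between cover_hole_2 and module_b_thread_1 below 0.004 m)) and z of cover_center in the frame of module_b between 0.07 and 0.084 m)) and angle between cover's own z axis and vertical below 0.06 rad and contact force between cover and the fingers above 1 N and contact force between cover and module_a below 0.2 N and contact force between cover and module_b below 0.2 N and linear speed of cover below 0.02 m/s and angular speed of cover below 0.1 rad/s); the arm keeps its last pose, push and grip.
It fails at once if the cover knocks or rests on a box (contact force between cover and module_a above 1.5 N or contact force between cover and module_b above 1.5 N).
It fails at once if a box is shifted by more than 10 mm (distance of any of module_a, module_b from where it was at the start of the episode above 0.01 m).
It fails at once if the core or the bare holder is shifted by more than 10 mm (distance of any of core_center, holder_center from where it was at the start of the episode above 0.01 m).
It fails at once if the microphone, screw tray or screwdriver is shifted by more than 15 mm (distance of any of microphone, screw_tray, screwdriver from where it was at the start of the episode above 0.015 m).
It also fails if it takes over 42 s, if anything falls off the work surface, if the arm or the gripper's body presses on something with over 40 N, if the wrist force passes 120 N, or if a joint passes its speed limit or range.

## Working session

There is one attempt and no reset: what is moved stays moved. The work goes in short steps, Python scripts to look and compute and a tool call to move; the robot and the scene stay as the last step left them, time stands still between calls to the robot, and variables do not carry over. Pictures are saved under pics/ and viewed, at most 10 in all, crops included, and the job is handed in when it is done.

Besides the shell and the picture viewer there is one more tool, called after "Emit:" in YAML: its name, and indented under it one key for each argument. move_arm: Moves the arm, as the interface text tells. Its arguments: {"type":"object","properties":{"offset":{"type":"array","items":{"type":"array","items":{"type":"number"}}},"twist":{"type":"array","items":{"type":"array","items":{"type":"number"}}},"grip":{"type":"array","items":{"type":"number"}},"force":{"type":"number"}},"required":["offset","twist","grip"]}

```bash
mkdir -p pics; cat > h.py <<'E'
import numpy as np, cv2
from workcell import bot, viewer, finder
from scipy.spatial.transform import Rotation as R
def rot(p):
    a=np.array(p["attitude"],float)
    if a.shape==(3,3): return a
    return R.from_euler('xyz',a,degrees=True).as_matrix()
def f(p): return 240/np.tan(np.radians(p["vfov"])/2)
def atz(p,uv,z):
    u,v=uv; d=rot(p)@np.array([(u-p["cx"])/f(p),(v-p["cy"])/f(p),1]); o=np.array(p["position"])
    return o+d*(z-o[2])/d[2]
def cloud(p):
    v,u=np.mgrid[:480,:640]; d=p["depth"]
    c=np.stack([(u-p["cx"])/f(p)*d,(v-p["cy"])/f(p)*d,d],-1)
    return c@rot(p).T+np.array(p["position"])
def proj(p,X):
    c=rot(p).T@(np.array(X)-np.array(p["position"])); return c[:2]/c[2]*f(p)+[p["cx"],p["cy"]]
E
python3 - <<'E'
from h import *
for n in ("top","scene"):
    p=viewer.camera(n); cv2.imwrite(f"pics/{n}0.png",p["color"][...,::-1])
    print(n,p["attitude"],p["position"],p["vfov"],p["cx"],p["cy"])
    for t,z in [("cover_center",.042),("cover_hole_1",.025),("module_a",0),("module_a_thread_1",.045),("core_center",.018),("holder_center",.018)]:
        for r in finder.pinpoint(p,t):
            if r["p"]>.2: print(t,round(r["p"],2),np.round(r["position"],1),atz(p,r["position"],z).round(4))
o=bot.get_obs(); print(o["ee_pos"],o["tcp_rot"],o["time"])
E
```

```text
top [-172.64078829    0.50427633  -90.18472824] [ 0.45159821 -0.04973695  0.98064891] 53.59593733313394 318.025924246946 236.1446925032889
cover_center 0.57 [171.7 302.2] [0.4434 0.2457 0.042 ]
cover_center 0.57 [427.  296.6] [ 0.4527 -0.2546  0.042 ]
cover_hole_1 0.77 [194.7 313.9] [0.4201 0.2043 0.025 ]
cover_hole_1 0.68 [150.7 284.7] [0.4782 0.2946 0.025 ]
module_a 0.98 [403.3 273.3] [ 0.5005 -0.2167  0.    ]
module_a 0.85 [288.8 261.8] [0.5251 0.0191 0.    ]
module_a_thread_1 0.81 [291.8 289.2] [0.4679 0.0098 0.045 ]
module_a_thread_1 0.72 [278.6 230.9] [0.5833 0.0365 0.045 ]
core_center 0.88 [417.2 343.7] [ 0.3602 -0.2375  0.018 ]
core_center 0.74 [450.3 265.7] [ 0.5145 -0.3089  0.018 ]
core_center 0.7 [350.2 259.4] [ 0.5281 -0.1068  0.018 ]
core_center 0.66 [405.5 273.8] [ 0.4985 -0.218   0.018 ]
core_center 0.57 [421.9 209.3] [ 0.6306 -0.2552  0.018 ]
holder_center 0.77 [283.7 261.2] [0.525  0.0282 0.018 ]
scene [-141.98109951    0.16376888  148.85072135] [0.86722613 0.45892149 0.81613366] 55.05430248330547 320.52885292509563 236.86129329696251
cover_center 0.62 [453.7 323. ] [0.4496 0.2424 0.042 ]
cover_hole_1 0.9 [459.1 356.3] [0.4767 0.2938 0.025 ]
cover_hole_1 0.69 [353.8 270.6] [0.5363 0.0396 0.025 ]
cover_hole_1 0.65 [449.2 298.2] [0.4117 0.1917 0.025 ]
module_a 0.73 [307.4 193.5] [ 0.4973 -0.2193  0.    ]
module_a 0.55 [355.1 269.4] [0.5217 0.0252 0.    ]
module_a_thread_1 0.95 [372.9 242.4] [0.4707 0.0117 0.045 ]
module_a_thread_1 0.68 [333.4 276. ] [0.5865 0.0399 0.045 ]
core_center 0.78 [348.  166.4] [ 0.3722 -0.2319  0.018 ]
core_center 0.75 [318.6 225.8] [ 0.5338 -0.1055  0.018 ]
core_center 0.6 [303.2 188.3] [ 0.5055 -0.2244  0.018 ]
core_center 0.56 [277.2 167.4] [ 0.525  -0.3207  0.018 ]
core_center 0.53 [252.8 203.6] [ 0.6305 -0.2426  0.018 ]
holder_center 0.75 [353.6 268.5] [0.5308 0.0313 0.018 ]
[0.23466804 0.49741757 0.22248286] [-1.79999880e+02 -9.77105116e-04  1.54742263e+02] 0.7
```

View pics/top0.png

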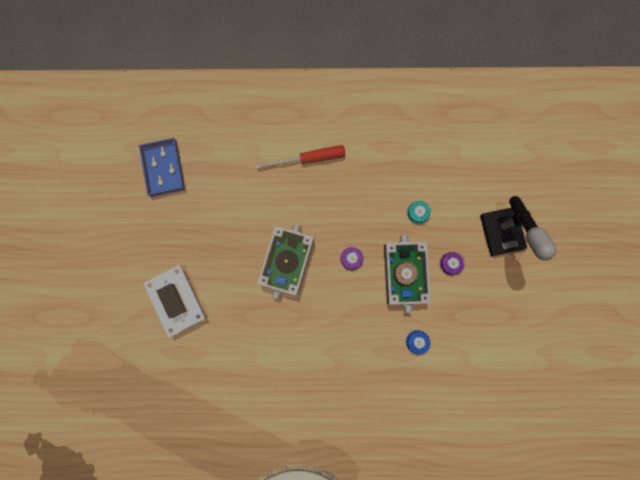

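View pics/scene0.png

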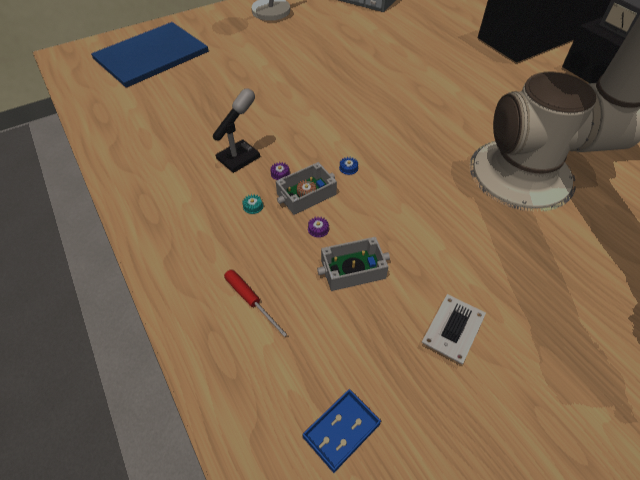

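The core is fitted in the right-hand box at top (406,273), and the left box at (287,262) has the bare holder. The coloured rings at (352,258), (453,263), (419,343) and (420,212) are look-alikes. I'll confirm this with a crop and fit the cover and rim outlines.

```bash
cat >> h.py <<'E'
def rect(p,c,zlo,zhi,r=.085):
    X=cloud(p); m=(abs(X[...,2]-(zlo+zhi)/2)<(zhi-zlo)/2)&(np.hypot(X[...,0]-c[0],X[...,1]-c[1])<r)
    P=X[m]; (cx,cy),(w,h),a=cv2.minAreaRect((P[:,:2]*1000).astype(np.float32))
    if w<h: w,h,a=h,w,a+90
    return np.round([cx,cy,w,h,(a+90)%180-90,len(P),np.median(P[:,2])*1000],1)
E
python3 - <<'E'
from h import *
ims=[]
for n in ("top","scene"):
    p=viewer.camera(n)
    print(n,"cover",rect(p,(.447,.245),.015,.06),"plate",rect(p,(.447,.245),.022,.036),"sink",rect(p,(.447,.245),.05,.07))
    print("core box",rect(p,(.499,-.218),.038,.055,.08),"bare",rect(p,(.525,.025),.038,.055,.08))
    for t,z in [("module_a_thread_1",.045),("cover_hole_1",.025)]:
        print(t,[(round(r["p"],2),atz(p,r["position"],z)[:2].round(4).tolist()) for r in finder.pinpoint(p,t)])
    c=proj(p,(.499,-.218,.02)).astype(int); d=proj(p,(.447,.245,.03)).astype(int)
    ims.append(np.hstack([cv2.resize(p["color"][q[1]-50:q[1]+50,q[0]-50:q[0]+50],(400,300) if 0 else (300,300),interpolation=cv2.INTER_CUBIC) for q in (c,d)]))
cv2.imwrite("pics/crop1.png",np.vstack(ims)[...,::-1])
E
```

```text
top cover [ 446.8  245.4  120.8   81.5   26.9 2359.    29.7] plate [ 446.8  245.4  120.8   81.5   26.9 1821.    29.1] sink [446.5 244.8  60.   31.6  27.5 494.   57.4]
core box [ 499.2 -218.9  119.9   80.7    1.6  692.    44.8] bare [524.6  22.3 124.7  80.3 -16.7 623.   44.9]
module_a_thread_1 [(0.85, [0.5781, 0.0385]), (0.61, [0.4672, 0.0153]), (0.3, [0.5247, 0.0191])]
cover_hole_1 [(0.83, [0.4728, 0.2891]), (0.77, [0.4183, 0.201])]
scene cover [ 446.4  244.4  123.2   80.1   26.6 2365.    30.2] plate [ 446.4  244.4  123.2   80.1   26.6 2142.    30. ] sink [446.9 244.9  61.8  29.8  26.2 256.   59.8]
core box [ 500.9 -218.6  122.    84.5    2.4  570.    44.5] bare [527.   22.  123.   83.3 -16.6 742.   44.7]
module_a_thread_1 [(0.95, [0.5803, 0.0386]), (0.94, [0.4753, 0.0102])]
cover_hole_1 [(0.85, [0.4799, 0.2992]), (0.73, [0.4162, 0.194])]
```

View pics/crop1.png

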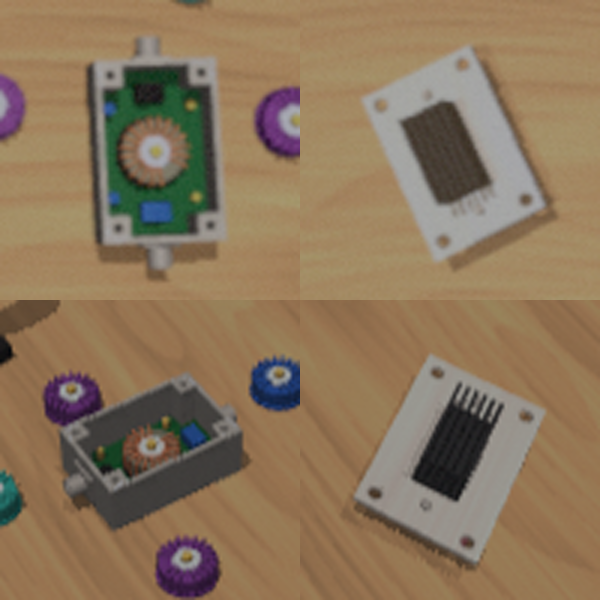

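The crop confirms it. The copper core with white washer and brass nut sits in the box centred at (0.4995, -0.2187), yaw about 2°, and the cover is at (0.4467, 0.245), yaw about 27°. First I'll turn the tool to yaw 207°.

Emit:
move_arm:
  offset:
    - [0, 0, 0]
    - [0, 0, 0]
    - [0, 0, 0]
    - [0, 0, 0]
    - [0, 0, 0]
  twist:
    - [0, 0, -0.13]
    - [0, 0, -0.13]
    - [0, 0, -0.13]
    - [0, 0, -0.13]
    - [0, 0, -0.13]
  grip: [1, 1, 1, 1, 1]

```text
time: 1.5
ee_pos: [0.2347, 0.4974, 0.2225]
tcp_rot: [180.0, 0.0, -167.7]
wrist_force: [0.7, -0.2, -0.2]
opening: 0.0858
grasp_force: 0.0
```

Emit:
move_arm:
  offset:
    - [0, 0, 0]
    - [0, 0, 0]
    - [0, 0, 0]
  twist:
    - [0, 0, -0.13]
    - [0, 0, -0.13]
    - [0, 0, 0]
  grip: [1, 1, 1]

```text
time: 1.8
ee_pos: [0.2347, 0.4974, 0.2225]
tcp_rot: [180.0, 0.0, -153.0]
wrist_force: [-0.2, 0.3, -0.7]
opening: 0.0849
grasp_force: 0.0
```

```bash
cat >> h.py <<'E'
def go(x,y,z,yaw):
    o=bot.get_obs(); M=R.from_euler('xyz',o["tcp_rot"],degrees=True)
    d=M.inv().apply(np.array([x,y,z])-o["ee_pos"])*100
    T=R.from_euler('xyz',[180,0,yaw],degrees=True)
    print("offset cm",d.round(2),"twist",(M.inv()*T).as_rotvec().round(4),"q",np.round(o["q"],1),"t",o["time"],"ee",np.round(o["ee_pos"],4),np.round(o["tcp_rot"],2),"F",np.round(o["wrist_force"],1),o["opening"],o["grasp_force"])
E
python3 -c "
from h import *
go(.4467,.245,.12,206.8)"
```

```text
offset cm [ -7.44 -32.12  10.25] twist [0.     0.     0.0034] q [64.7  5.  10.1 95.1 -0.  37.8] t 1.8 ee [0.2347 0.4974 0.2225] [ 180.      0.   -153.01] F [-0.2  0.3 -0.7] 0.08488371523141247 0.0
```

Emit:
move_arm:
  offset:
    - [-0.75, -3.2, 1.0]
    - [-0.75, -3.2, 1.0]
    - [-0.75, -3.2, 1.0]
    - [-0.75, -3.2, 1.0]
    - [-0.75, -3.2, 1.0]
  twist:
    - [0, 0, 0]
    - [0, 0, 0]
    - [0, 0, 0]
    - [0, 0, 0]
    - [0, 0, 0.003]
  grip: [1, 1, 1, 1, 1]

```text
time: 2.3
ee_pos: [0.3411, 0.3707, 0.1722]
tcp_rot: [180.0, 0.0, -153.5]
wrist_force: [1.0, 0.5, 0.5]
opening: 0.0857
grasp_force: 0.0
```

Emit:
move_arm:
  offset:
    - [-0.75, -3.2, 1.0]
    - [-0.75, -3.2, 1.0]
    - [-0.75, -3.2, 1.0]
    - [-0.75, -3.2, 1.0]
    - [-0.75, -3.2, 1.0]
  twist:
    - [0, 0, 0]
    - [0, 0, 0]
    - [0, 0, 0]
    - [0, 0, 0]
    - [0, 0, 0]
  grip: [1, 1, 1, 1, 1]

```text
time: 2.8
ee_pos: [0.4466, 0.2444, 0.1222]
tcp_rot: [180.0, 0.0, -153.5]
wrist_force: [0.5, 0.1, 0.7]
opening: 0.0857
grasp_force: 0.0
```

Emit:
move_arm:
  offset:
    - [0, 0, 0]
    - [0, 0, 0]
  twist:
    - [0, 0, 0]
    - [0, 0, 0]
  grip: [1, 1]

```text
time: 3.0
ee_pos: [0.446, 0.2451, 0.1223]
tcp_rot: [180.0, -0.0, -153.6]
wrist_force: [-0.3, -0.5, -0.1]
opening: 0.0854
grasp_force: 0.0
```

```bash
python3 -c "
from h import *
go(.4467,.245,.054,206.8)"
```

```text
offset cm [-0.06 -0.04  6.83] twist [ 0.0002 -0.0005 -0.0062] q [28.8 -1.4 -7.6 83.9  0.   2.3] t 3.0 ee [0.446  0.2451 0.1223] [ 1.7999e+02 -3.0000e-02 -1.5355e+02] F [-0.3 -0.5 -0.1] 0.0854136241764504 0.0
```

Emit:
move_arm:
  offset:
    - [-0.06, -0.04, 1.7]
    - [0, 0, 1.7]
    - [0, 0, 1.7]
    - [0, 0, 1.2]
    - [0, 0, 0.5]
  twist:
    - [0, 0, -0.006]
    - [0, 0, 0]
    - [0, 0, 0]
    - [0, 0, 0]
    - [0, 0, 0]
  grip: [1, 1, 1, 1, 1]

```text
time: 3.5
ee_pos: [0.4458, 0.246, 0.0537]
tcp_rot: [180.0, -0.1, -152.9]
wrist_force: [0.0, 0.4, 0.2]
opening: 0.0851
grasp_force: 0.0
```

Emit:
move_arm:
  offset:
    - [0, 0, 0]
    - [0, 0, 0]
    - [0, 0, 0]
    - [0, 0, 0]
    - [0, 0, 0]
  twist:
    - [0, 0, 0]
    - [0, 0, 0]
    - [0, 0, 0]
    - [0, 0, 0]
    - [0, 0, 0]
  grip: [0.6, 0.45, 0.3, 0.2, 0]
  force: 60

```text
time: 4.0
ee_pos: [0.4468, 0.2456, 0.0549]
tcp_rot: [180.0, 0.0, -153.0]
wrist_force: [-0.1, 0.1, -0.2]
opening: 0.0122
grasp_force: 0.0
```

Emit:
move_arm:
  offset:
    - [0, 0, 0]
    - [0, 0, 0]
    - [0, 0, 0]
    - [0, 0, 0]
    - [0, 0, 0]
  twist:
    - [0, 0, 0]
    - [0, 0, 0]
    - [0, 0, 0]
    - [0, 0, 0]
    - [0, 0, 0]
  grip: [0, 0, 0, 0, 0]

```text
time: 4.5
ee_pos: [0.4466, 0.2455, 0.0545]
tcp_rot: [-180.0, 0.0, -152.9]
wrist_force: [-0.0, 1.1, 0.3]
opening: 0.0003
grasp_force: 0.0
```

The fingers shut on nothing, so I'll look before doing anything else.

```bash
python3 - <<'E'
from h import *
ims=[]
for n in ("top","scene"):
    p=viewer.camera(n); d=proj(p,(.447,.245,.05)).astype(int)
    q=p["color"][max(d[1]-75,0):d[1]+75,max(d[0]-75,0):d[0]+75]
    ims.append(cv2.resize(q,(400,400),interpolation=cv2.INTER_CUBIC))
    print(n,rect(p,(.447,.245),.022,.036), {t:[(round(r["p"],2),atz(p,r["position"],.025)[:2].round(3).tolist()) for r in finder.pinpoint(p,t)] for t in ("cover_hole_1",)})
cv2.imwrite("pics/crop2.png",np.hstack(ims)[...,::-1])
E
```

```text
top [ 446.6  245.2  120.6   80.6   26.7 1348.    29.2] {'cover_hole_1': [(0.84, [0.42, 0.202]), (0.77, [0.476, 0.295])]}
scene [ 453.8  248.1  107.7   80.    26.7 1765.    30. ] {'cover_hole_1': [(0.66, [0.411, 0.19]), (0.59, [0.484, 0.295]), (0.44, [0.505, -0.212])]}
```

View pics/crop2.png

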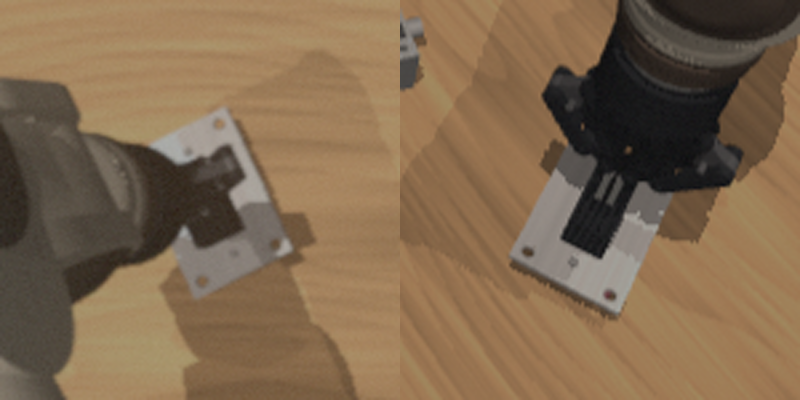

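```bash
python3 - <<'E'
from h import *
o=bot.get_obs(); print(o["time"],o["opening"],o["grasp_force"],o["ee_pos"],np.round(o["joint_efforts"],2))
M=R.from_euler('xyz',o["tcp_rot"],degrees=True)
for n in ("top","scene"):
    p=viewer.camera(n); X=cloud(p).reshape(-1,3); X=X[p["depth"].ravel()>0]
    L=M.inv().apply(X-o["ee_pos"])*1000
    L=L[(abs(L[:,0])<70)&(abs(L[:,1])<75)&(L[:,2]<40)&(L[:,2]>-80)]
    for lo in range(-80,40,10):
        S=L[(L[:,2]>=lo)&(L[:,2]<lo+10)]
        if len(S): print(n,"toolz",lo,len(S),"x",np.percentile(S[:,0],[2,50,98]).round(0),"y",np.percentile(S[:,1],[2,25,50,75,98]).round(0))
E
```

```text
4.7 -0.00016174700488432142 0.0 [0.44657442 0.2455137  0.05446201] [  0.   -45.95  46.4    0.    -0.     0.  ]
top toolz -80 24 x [-4. 12. 18.] y [-46. -35. -32. -23. -13.]
top toolz -70 32 x [ 2.  8. 14.] y [-37. -28. -25. -21. -15.]
top toolz -60 8 x [ 8. 13. 14.] y [-31. -21. -15. -13. -11.]
top toolz -50 2 x [8. 8. 8.] y [-15. -15. -14. -14. -14.]
top toolz -40 3 x [ 8.  8. 12.] y [-10. -10. -10.  -8.  -7.]
top toolz -30 8 x [ 8. 12. 12.] y [-10.  -7.  -4.  -0.   2.]
top toolz -20 6 x [ 8. 10. 12.] y [-9. -7. -7. -6. -6.]
top toolz -10 144 x [-28.  19.  30.] y [-15. -10.  -3.   7.  15.]
top toolz 0 76 x [-28.  20.  30.] y [-15. -11.  -4.   3.  13.]
top toolz 10 36 x [ 3. 23. 33.] y [-24. -15. -15.  -8.  14.]
top toolz 20 1329 x [-58.  25.  59.] y [-40. -29. -13.  11.  38.]
top toolz 30 8 x [-35.  41.  59.] y [-30.   5.  14.  20.  28.]
scene toolz -80 120 x [-16. -11.   9.] y [-44. -33.   3.  31.  42.]
scene toolz -70 245 x [-12.  -7.   9.] y [-36. -25.   3.  24.  34.]
scene toolz -60 102 x [-13. -10.   8.] y [-30. -10.   1.  10.  28.]
scene toolz -50 44 x [-11.  -9.  12.] y [-11.  -2.  -1.   0.   6.]
scene toolz -40 50 x [-11.  -7.  -5.] y [-14.  -8.  -2.   6.  12.]
scene toolz -30 46 x [-11.  -7.  -4.] y [-13.  -7.  -1.   6.  12.]
scene toolz -20 26 x [-11.  -9.  -5.] y [-12.  -5.  -1.   3.   9.]
scene toolz -10 140 x [-30. -18.   8.] y [-15.  -9.   1.   8.  14.]
scene toolz 0 23 x [-31. -29. -26.] y [-15.  -8.   1.   8.  13.]
scene toolz 10 133 x [-31. -17.  13.] y [-14.  -8.  -1.   5.  13.]
scene toolz 20 1680 x [-60. -21.  40.] y [-40. -24.   1.  24.  38.]
scene toolz 30 6 x [-59. -45. -44.] y [-24.  27.  28.  29.  29.]
```

Emit:
move_arm:
  offset:
    - [0, 0, -0.5]
    - [0, 0, -1.0]
    - [0, 0, -1.5]
    - [0, 0, -1.5]
    - [0, 0, -1.5]
  twist:
    - [0, 0, 0]
    - [0, 0, 0]
    - [0, 0, 0]
    - [0, 0, 0]
    - [0, 0, 0]
  grip: [0, 0, 0, 0, 0]

```text
time: 5.3
ee_pos: [0.4469, 0.2457, 0.1165]
tcp_rot: [180.0, 0.1, -152.9]
wrist_force: [-0.2, 0.2, -1.1]
opening: 0.0004
grasp_force: 0.0
```

```bash
python3 - <<'E'
from h import *
p=viewer.camera("scene"); o=bot.get_obs(); print(o["time"],o["opening"],o["grasp_force"],o["ee_pos"],o["wrist_force"])
M=R.from_euler('xyz',o["tcp_rot"],degrees=True)
X=cloud(p).reshape(-1,3); X=X[p["depth"].ravel()>0]
L=M.inv().apply(X-o["ee_pos"])*1000
L=L[(abs(L[:,0])<35)&(abs(L[:,1])<60)&(L[:,2]<60)&(L[:,2]>-80)]
for lo in range(-80,60,5):
    S=L[(L[:,2]>=lo)&(L[:,2]<lo+5)]
    if len(S): print("toolz",lo,len(S),"x",np.percentile(S[:,0],[2,50,98]).round(0),"y",np.percentile(S[:,1],[2,50,98]).round(0))
print(rect(p,(.447,.245),.022,.036),rect(p,(.447,.245),.05,.07))
d=proj(p,(.447,.245,.08)).astype(int)
cv2.imwrite("pics/crop3.png",cv2.resize(p["color"][d[1]-60:d[1]+60,d[0]-60:d[0]+60],(500,500),interpolation=cv2.INTER_CUBIC)[...,::-1])
E
```

```text
5.35 -0.00015685436328296686 0.0 [0.44770655 0.24609365 0.11898573] [-0.68803828  0.47624679  2.43276939]
toolz -80 120 x [-16. -10.  10.] y [-47.   5.  46.]
toolz -75 81 x [-16. -10.  10.] y [-43.   3.  42.]
toolz -70 88 x [-12.  -9.  10.] y [-41.   7.  39.]
toolz -65 196 x [-11.  -2.  10.] y [-36.  -5.  32.]
toolz -60 93 x [-12. -10.   9.] y [-33.   2.  32.]
toolz -55 62 x [-13. -10.  10.] y [-26.   1.  26.]
toolz -50 28 x [-11.  -5.  10.] y [-18.  -1.  16.]
toolz -45 30 x [-10.  -8.  11.] y [-9. -1.  4.]
toolz -40 26 x [-10.  -8.  -4.] y [-14.  -2.  11.]
toolz -35 31 x [-10.  -6.  -4.] y [-13.  -0.  11.]
toolz -30 28 x [-10.  -7.  -4.] y [-14.  -1.  12.]
toolz -25 29 x [-10.  -6.  -4.] y [-14.  -2.  11.]
toolz -20 24 x [-11.  -7.  -4.] y [-13.  -1.  11.]
toolz -15 18 x [-10.  -9.  -4.] y [-11.  -1.  10.]
toolz -10 1 x [-8. -8. -8.] y [-7. -7. -7.]
toolz 55 169 x [-28.   0.  30.] y [-15.  -3.  14.]
[ 446.5  244.5  123.9   80.    26.8 2128.    30. ] [446.9 244.8  62.9  29.8  26.2 255.   59.7]
```

View pics/crop3.png

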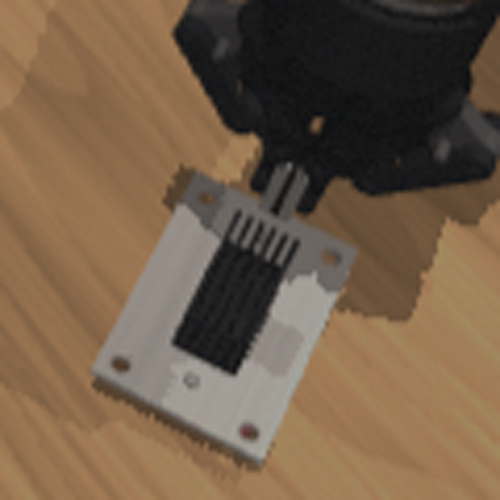

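The camera shows the shut fingertips about 33 mm higher than the reported TCP implies (tool z ≈ -11 mm instead of +22 mm), while x and y are right. So the reported z, or the finger length, is off, and I'll go by the observed tips. I'll reopen and descend to a reported z of about 0.022.

Emit:
move_arm:
  offset:
    - [0, 0, 0]
    - [0, 0, 0]
    - [0, 0, 0]
    - [0, 0, 0]
    - [0, 0, 0]
  twist:
    - [0, 0, 0]
    - [0, 0, 0]
    - [0, 0, 0]
    - [0, 0, 0]
    - [0, 0, 0]
  grip: [1, 1, 1, 1, 1]

```text
time: 5.85
ee_pos: [0.4464, 0.2454, 0.114]
tcp_rot: [-180.0, -0.0, -152.9]
wrist_force: [-0.3, -0.1, 0.2]
opening: 0.0724
grasp_force: 0.0
```

Emit:
move_arm:
  offset:
    - [0, 0, 0]
    - [0, 0, 1.7]
    - [0, 0, 1.7]
    - [0, 0, 1.6]
    - [0, 0, 1.5]
  twist:
    - [0, 0, 0]
    - [0, 0, 0]
    - [0, 0, 0]
    - [0, 0, 0]
    - [0, 0, 0]
  grip: [1, 1, 1, 1, 1]

```text
time: 6.35
ee_pos: [0.4465, 0.2455, 0.0486]
tcp_rot: [-180.0, -0.0, -152.9]
wrist_force: [-0.4, 0.4, 0.5]
opening: 0.0853
grasp_force: 0.0
```

Emit:
move_arm:
  offset:
    - [0, 0, 0.5]
    - [0, 0, 0.5]
    - [0, 0, 0]
    - [0, 0, 0]
  twist:
    - [0, 0, 0]
    - [0, 0, 0]
    - [0, 0, 0]
    - [0, 0, 0]
  grip: [1, 1, 1, 1]

```text
time: 6.75
ee_pos: [0.4469, 0.2457, 0.0401]
tcp_rot: [-180.0, 0.0, -152.9]
wrist_force: [0.1, 0.4, 0.4]
opening: 0.0857
grasp_force: 0.0
```

```bash
cat >> h.py <<'E'
def prof(n="scene",lo=-80,hi=40,st=5):
    p=viewer.camera(n); o=bot.get_obs(); M=R.from_euler('xyz',o["tcp_rot"],degrees=True)
    X=cloud(p).reshape(-1,3); X=X[p["depth"].ravel()>0]
    L=M.inv().apply(X-o["ee_pos"])*1000
    L=L[(abs(L[:,0])<14)&(abs(L[:,1])<60)]
    for a in range(lo,hi,st):
        S=L[(L[:,2]>=a)&(L[:,2]<a+st)]
        if len(S): print(a,len(S),"x",np.percentile(S[:,0],[2,98]).round(0),"y",np.percentile(S[:,1],[2,25,50,75,98]).round(0))
    return p
E
python3 -c "
from h import *
p=prof(); go(.4467,.245,.022,206.8)"
```

```text
-80 97 x [-12.  12.] y [-59. -50.  45.  52.  59.]
-75 131 x [-12.  11.] y [-58. -51.  43.  50.  58.]
-70 39 x [-13.   7.] y [-58. -51.  42.  53.  59.]
-65 15 x [-12.  -5.] y [-59. -48.  43.  49.  57.]
-60 17 x [-12.  -6.] y [-49. -46.  43.  46.  53.]
-55 22 x [-11.  -3.] y [-56. -51. -46.  43.  54.]
-50 31 x [-11.  -2.] y [-56. -46.  44.  49.  54.]
-45 21 x [-11.  -5.] y [-56. -50. -46.  45.  52.]
-40 28 x [-11.   3.] y [-56. -47.  43.  48.  54.]
-35 24 x [-11.   6.] y [-56. -48. -44.  47.  55.]
-30 16 x [-11.   5.] y [-54. -46.  41.  45.  52.]
-25 52 x [-13.  13.] y [-15.  -9.  -1.   7.  14.]
-20 58 x [-13.  14.] y [-15.  -9.   1.   7.  14.]
0 48 x [-12.  13.] y [-12.  -6.   0.   5.  11.]
5 225 x [-14.  13.] y [-39. -22.  -1.  23.  38.]
10 197 x [-14.  14.] y [-40. -28.  15.  27.  38.]
30 2 x [-7. 13.] y [-59. -57. -55. -54. -52.]
35 163 x [-14.  14.] y [-59. -49.  43.  52.  59.]
offset cm [ 0.06 -0.05  1.82] twist [0.0001 0.001  0.0044] q [ 28.8  -0.1 -15.3  74.7   0.    1.7] t 6.8 ee [0.447  0.2457 0.0402] [ 1.8000e+02  6.0000e-02 -1.5295e+02] F [-0.  -0.2  0.9] 0.08554293101441152 0.0
```

Emit:
move_arm:
  offset:
    - [0.05, -0.05, 0.7]
    - [0, 0, 0.7]
    - [0, 0, 0.5]
    - [0, 0, 0]
    - [0, 0, 0]
  twist:
    - [0, 0, 0.004]
    - [0, 0, 0]
    - [0, 0, 0]
    - [0, 0, 0]
    - [0, 0, 0]
  grip: [1, 1, 1, 1, 1]

```text
time: 7.3
ee_pos: [0.4462, 0.2448, 0.0203]
tcp_rot: [180.0, -0.0, -153.2]
wrist_force: [0.2, -0.1, 0.2]
opening: 0.0853
grasp_force: 0.0
```

Emit:
move_arm:
  offset:
    - [0, 0, 0]
    - [0, 0, 0]
    - [0, 0, 0]
    - [0, 0, 0]
    - [0, 0, 0]
  twist:
    - [0, 0, 0]
    - [0, 0, 0]
    - [0, 0, 0]
    - [0, 0, 0]
    - [0, 0, 0]
  grip: [0.7, 0.5, 0.4, 0.3, 0.2]
  force: 60

```text
time: 7.8
ee_pos: [0.4466, 0.245, 0.0208]
tcp_rot: [180.0, 0.0, -153.2]
wrist_force: [-0.1, -0.6, 2.3]
opening: 0.0291
grasp_force: 61.3
```

Emit:
move_arm:
  offset:
    - [0, 0, 0]
    - [0, 0, 0]
    - [0, 0, 0]
    - [0, 0, 0]
    - [0, 0, 0]
  twist:
    - [0, 0, 0]
    - [0, 0, 0]
    - [0, 0, 0]
    - [0, 0, 0]
    - [0, 0, 0]
  grip: [0, 0, 0, 0, 0]

```text
time: 8.3
ee_pos: [0.4466, 0.245, 0.0208]
tcp_rot: [180.0, 0.0, -153.2]
wrist_force: [-0.4, -0.4, 6.1]
opening: 0.029
grasp_force: 61.2
```

Emit:
move_arm:
  offset:
    - [0, 0, -0.5]
    - [0, 0, -1.5]
    - [0, 0, -2.5]
    - [0, 0, -2.5]
    - [0, 0, -2.0]
  twist:
    - [0, 0, 0]
    - [0, 0, 0]
    - [0, 0, 0]
    - [0, 0, 0]
    - [0, 0, 0]
  grip: [0, 0, 0, 0, 0]
  force: 80

```text
time: 8.8
ee_pos: [0.4464, 0.2448, 0.1127]
tcp_rot: [-180.0, 0.0, -153.2]
wrist_force: [0.8, 0.3, -2.3]
opening: 0.0288
grasp_force: 79.0
```

Emit:
move_arm:
  offset:
    - [0, 0, -1]
    - [0, 0, 0]
    - [0, 0, 0]
  twist:
    - [0, 0, 0]
    - [0, 0, 0]
    - [0, 0, 0]
  grip: [0, 0, 0]

```text
time: 9.1
ee_pos: [0.4461, 0.2447, 0.1198]
tcp_rot: [-180.0, -0.1, -153.2]
wrist_force: [-0.7, -0.3, -3.1]
opening: 0.029
grasp_force: 79.0
```

```bash
cat >> h.py <<'E'
def plane(p,c,zlo,zhi,r=.085):
    X=cloud(p); m=(X[...,2]>zlo)&(X[...,2]<zhi)&(np.hypot(X[...,0]-c[0],X[...,1]-c[1])<r); P=X[m]
    for _ in range(4):
        A=np.c_[P[:,:2]-c,np.ones(len(P))]; s=np.linalg.lstsq(A,P[:,2],rcond=None)[0]; e=abs(A@s-P[:,2]); P=P[e<max(.003,2*e.std())]
    return "slope deg",np.degrees(s[:2]).round(2),"z",s[2].round(4),len(P)
E
python3 - <<'E'
from h import *
for n in ("top","scene"):
    p=viewer.camera(n); c=np.array((.447,.245))
    print(n,rect(p,c,.1,.145),plane(p,c,.11,.14))
go(.4995,-.2187,.12,182)
E
```

```text
top [ 446.7  244.3  120.3   80.5   26.6 1565.   128.2] ('slope deg', array([-0.15,  0.05]), 'z', np.float64(0.1281), 1399)
scene [ 446.9  243.8  122.6   80.    27.  1878.   128.5] ('slope deg', array([-0.48, -0.22]), 'z', np.float64(0.1284), 1454)
offset cm [ 1.612e+01 -4.376e+01 -4.000e-02] twist [-0.0005 -0.0019  0.4333] q [28.7 -1.4 -7.9 83.6 -0.   1.9] t 9.2 ee [0.4458 0.2445 0.1192] [-1.8000e+02 -1.1000e-01 -1.5317e+02] F [ 0.3  0.2 -2.2] 0.028657104243649464 79.03923153877258
```

The cover is held level, underside about 124 mm up. Next I carry it across at this height, then turn it.

Emit:
move_arm:
  offset:
    - [0.5, -1.3, 0]
    - [1.0, -2.7, 0]
    - [1.0, -2.7, 0]
    - [1.0, -2.7, 0]
    - [1.0, -2.7, 0]
  twist:
    - [0, 0, 0]
    - [0, 0, 0]
    - [0, 0, 0]
    - [0, 0, 0]
    - [0, 0, 0]
  grip: [0, 0, 0, 0, 0]

```text
time: 9.7
ee_pos: [0.4603, 0.1147, 0.1198]
tcp_rot: [180.0, -0.1, -153.2]
wrist_force: [0.3, -0.6, -2.3]
opening: 0.0289
grasp_force: 79.3
```

Emit:
move_arm:
  offset:
    - [1.0, -2.7, 0]
    - [1.0, -2.7, 0]
    - [1.0, -2.7, 0]
    - [1.0, -2.7, 0]
    - [1.0, -2.7, 0]
  twist:
    - [0, 0, 0]
    - [0, 0, 0]
    - [0, 0, 0]
    - [0, 0, 0]
    - [0, 0, 0]
  grip: [0, 0, 0, 0, 0]

```text
time: 10.2
ee_pos: [0.4765, -0.0283, 0.1199]
tcp_rot: [180.0, -0.1, -153.2]
wrist_force: [1.0, 0.2, -2.6]
opening: 0.0293
grasp_force: 79.3
```

Emit:
move_arm:
  offset:
    - [1.0, -2.7, 0]
    - [1.0, -2.7, 0]
    - [1.0, -2.7, 0]
    - [1.0, -2.7, 0]
    - [1.0, -2.7, 0]
  twist:
    - [0, 0, 0]
    - [0, 0, 0]
    - [0, 0, 0]
    - [0, 0, 0]
    - [0, 0, 0]
  grip: [0, 0, 0, 0, 0]

```text
time: 10.7
ee_pos: [0.4926, -0.1712, 0.1198]
tcp_rot: [180.0, -0.1, -153.2]
wrist_force: [0.6, 0.4, -1.8]
opening: 0.0288
grasp_force: 79.3
```

Emit:
move_arm:
  offset:
    - [1.0, -2.7, 0]
    - [0.6, -2.0, 0]
    - [0, 0, 0]
    - [0, 0, 0]
    - [0, 0, 0]
  twist:
    - [0, 0, 0.04]
    - [0, 0, 0.08]
    - [0, 0, 0.1]
    - [0, 0, 0.1]
    - [0, 0, 0.1]
  grip: [0, 0, 0, 0, 0]

```text
time: 11.2
ee_pos: [0.4986, -0.2196, 0.1196]
tcp_rot: [180.0, -0.1, -177.5]
wrist_force: [-0.4, -0.4, -0.9]
opening: 0.0287
grasp_force: 79.5
```

Emit:
move_arm:
  offset:
    - [0, 0, 0]
    - [0, 0, 0]
  twist:
    - [0, 0, 0.01]
    - [0, 0, 0]
  grip: [0, 0]

```text
time: 11.4
ee_pos: [0.499, -0.2191, 0.1201]
tcp_rot: [180.0, -0.0, -177.7]
wrist_force: [-0.6, -1.0, -2.0]
opening: 0.0288
grasp_force: 79.5
```

```bash
python3 - <<'E'
from h import *
for n in ("top","scene"):
    p=viewer.camera(n); c=np.array((.4995,-.2187))
    print(n,"cover",rect(p,c,.1,.145,.1),plane(p,c,.11,.14),"box",rect(p,c,.036,.05,.085))
go(.4995,-.2187,.08,182)
E
```

```text
top cover [ 499.  -213.3  120.2   68.2    2.2 1141.   128. ] ('slope deg', array([-0.07, -0.27]), 'z', np.float64(0.1281), 1058) box [ 496.  -192.8  125.2   38.5    7.5  226.    44.6]
scene cover [ 500.9 -219.1  120.7   83.5    2.3  967.   129. ] ('slope deg', array([-0.1 , -0.02]), 'z', np.float64(0.1288), 794) box [ 501.9 -218.7  124.3   83.4    1.4  543.    43.7]
offset cm [-0.03  0.02  4.03] twist [ 0.0001 -0.0004  0.0055] q [-23.7   3.5  -2.8  83.7  -0.  -26. ] t 11.5 ee [ 0.4993 -0.2189  0.1203] [ 1.8000e+02 -2.0000e-02 -1.7769e+02] F [ 0.7  0.1 -1.1] 0.028685110777839758 79.48848009109497
```

Emit:
move_arm:
  offset:
    - [0, 0, 1.0]
    - [0, 0, 1.5]
    - [0, 0, 1.2]
    - [0, 0, 0.5]
    - [0, 0, 0]
  twist:
    - [0, 0, 0.003]
    - [0, 0, 0]
    - [0, 0, 0]
    - [0, 0, 0]
    - [0, 0, 0]
  grip: [0, 0, 0, 0, 0]

```text
time: 12.0
ee_pos: [0.4988, -0.2185, 0.077]
tcp_rot: [179.9, -0.1, -178.0]
wrist_force: [0.5, 0.3, -1.9]
opening: 0.0291
grasp_force: 79.5
```

Emit:
move_arm:
  offset:
    - [0, 0, 0.8]
    - [0, 0, 0.7]
    - [0, 0, 0.6]
    - [0, 0, 0.1]
    - [0, 0, 0]
  twist:
    - [0, 0, 0]
    - [0, 0, 0]
    - [0, 0, 0]
    - [0, 0, 0]
    - [0, 0, 0]
  grip: [0, 0, 0, 0, 0]

```text
time: 12.5
ee_pos: [0.4994, -0.2187, 0.0563]
tcp_rot: [180.0, -0.0, -178.0]
wrist_force: [0.2, 0.2, -2.7]
opening: 0.0288
grasp_force: 79.5
```

```bash
python3 - <<'E'
from h import *
ims=[]
for n in ("top","scene"):
    p=viewer.camera(n); c=np.array((.4995,-.2187))
    print(n,"cover",rect(p,c,.058,.08,.085),plane(p,c,.058,.07),"box",rect(p,c,.036,.05,.085))
    print([(round(r["p"],2),atz(p,r["position"],.060)[:2].round(4).tolist()) for r in finder.pinpoint(p,"cover_hole_1")])
    q=proj(p,(*c,.06)).astype(int); ims.append(cv2.resize(p["color"][q[1]-50:q[1]+50,q[0]-50:q[0]+50],(400,400),interpolation=cv2.INTER_CUBIC))
cv2.imwrite("pics/crop4.png",np.hstack(ims)[...,::-1])
a=R.from_euler('z',2,degrees=True)
print([(a.apply((x,y,0))[:2]+c).round(4).tolist() for x in (.05,-.05) for y in (.03,-.03)])
go(.4995,-.2187,.056,182)
E
```

```text
top cover [ 499.3 -211.5  120.    64.9    1.9  920.    64.3] ('slope deg', array([0.03, 0.04]), 'z', np.float64(0.0643), 858) box [ 495.1 -187.5  125.7   34.    10.7  112.    44.2]
[(0.95, [0.5453, -0.193])]
scene cover [ 501.3 -219.7  121.6   83.5    2.1  871.    65.5] ('slope deg', array([-0.08, -0.24]), 'z', np.float64(0.0655), 736) box [ 501.6 -217.4  123.1   82.5    1.3  339.    44.1]
[(0.98, [0.4444, -0.2627]), (0.58, [0.5526, -0.1938]), (0.29, [0.5332, -0.1669])]
[[0.5484, -0.187], [0.5505, -0.2469], [0.4485, -0.1905], [0.4506, -0.2504]]
offset cm [0.02 0.02 0.08] twist [-0.0002  0.0005  0.0003] q [-23.7   4.4  -8.9  76.7   0.  -25.7] t 12.7 ee [ 0.4997 -0.2189  0.0568] [-1.7999e+02  3.0000e-02 -1.7798e+02] F [-0.5 -0.5 -1.7] 0.02864425635977381 79.50750231742859
```

View pics/crop4.png

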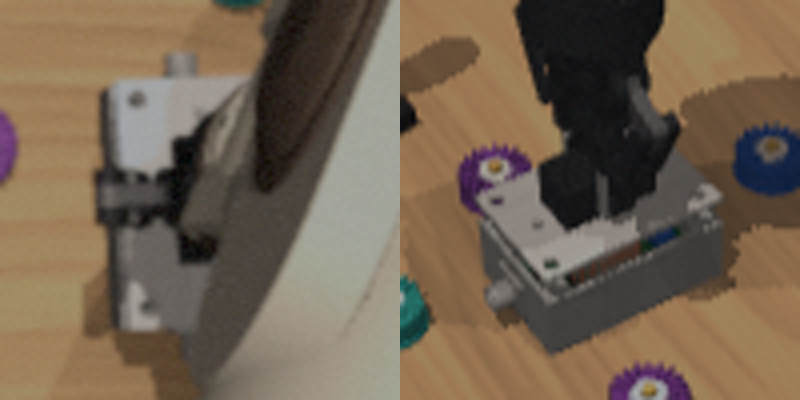

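Emit:
move_arm:
  offset:
    - [0, 0.05, 0.05]
    - [0, 0, 0]
    - [0, 0, 0]
    - [0, 0, 0]
    - [0, 0, 0]
  twist:
    - [0, 0, 0]
    - [0, 0, 0]
    - [0, 0, 0]
    - [0, 0, 0]
    - [0, 0, 0]
  grip: [0, 0, 0, 0, 0]

```text
time: 13.2
ee_pos: [0.4995, -0.2183, 0.056]
tcp_rot: [-180.0, 0.0, -178.0]
wrist_force: [-0.3, -0.7, -2.5]
opening: 0.0286
grasp_force: 79.5
```

```bash
python3 - <<'E'
from h import *
c=np.array((.4997,-.2187)); a=R.from_euler('z',2,degrees=True)
ims=[]
for n in ("top","scene"):
    p=viewer.camera(n); b=cv2.imread(f"pics/{n}0.png")[...,::-1]
    q=proj(p,(*c,.055)).astype(int)
    for im,z in ((b,.045),(p["color"],.0645)):
        k=cv2.resize(im[q[1]-45:q[1]+45,q[0]-50:q[0]+50],(400,300) if 0 else (400,360)[:2],interpolation=cv2.INTER_CUBIC)[:300]
        k=cv2.resize(im[q[1]-37:q[1]+38,q[0]-50:q[0]+50],(400,300),interpolation=cv2.INTER_CUBIC)
        for x in (.05,-.05):
            for y in (.03,-.03):
                w=a.apply((x,y,0)); u=(proj(p,(c[0]+w[0],c[1]+w[1],z))-(q-[50,37])+.5)*4
                cv2.circle(k,tuple(int(t) for t in u.round()),9,(255,0,0),1)
        ims.append(k)
    print(n,rect(p,c,.058,.08,.085))
cv2.imwrite("pics/crop5.png",np.vstack([np.hstack(ims[:2]),np.hstack(ims[2:])])[...,::-1])
go(.4997,-.2187,.056,182)
E
```

```text
top [ 499.3 -210.9  120.2   64.8    1.4  910.    64.1]
scene [ 501.1 -218.8  121.    83.1    1.6  886.    64.7]
offset cm [-0.02 -0.04 -0.  ] twist [-0.     -0.      0.0003] q [-23.6   4.4  -9.   76.6  -0.  -25.6] t 13.3 ee [ 0.4995 -0.2183  0.056 ] [-180.     -0.   -177.98] F [-0.4 -0.1 -2. ] 0.02862008496980612 79.5084285736084
```

View pics/crop5.png

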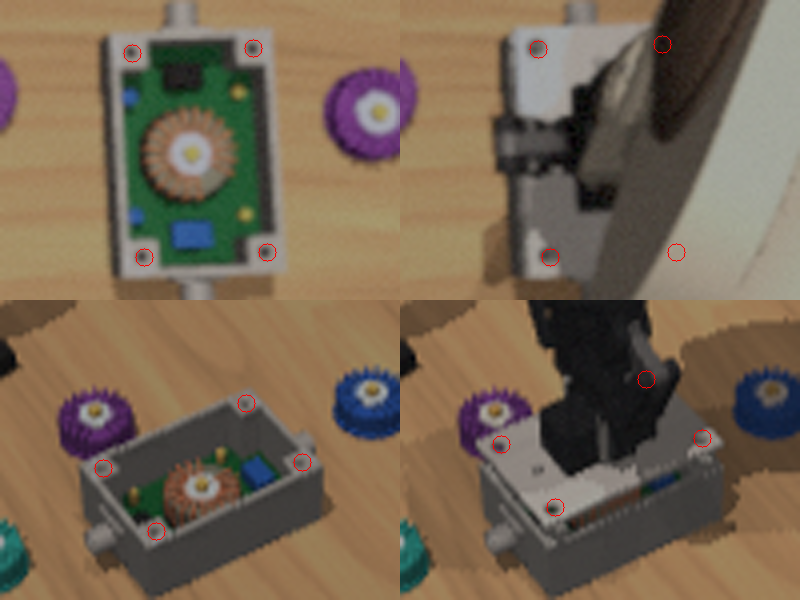

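The circles at the predicted pose fall on the box's threaded holes at start and on the cover's holes now, in both views. The gap is about 15 mm and the cover is level and still, so I'm handing in.

```bash
python3 -c "
from workcell import bot
print(bot.job_done())"
```

```text
the job is handed in; nothing more can be done
None
```

I've handed the job in with the cover held level and still about 15 mm above the rim of the box with the copper core; both cameras show its holes lined up with the threads, but no pass/fail result came back.

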